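# Strip a settled plankton chamber, slide its cover glass on and seat it for counting

### The job

The settling chamber is ready for counting, so take its stack apart from the top: lift off the knobbed lid and lay it flat, knob up, in the open Petri dish, then stand the column foot down over the drying peg. Next lay the glass cover plate flat on the bare end of the chamber plate and slide it along, face on face without lifting it, until it meets the stop ledge squarely and covers the well, and let go. Last, carry the covered chamber, smoothly and always level, into the recess of the grey stage insert so that it lies flat with the cover still home; leave the other things on the bench where they are.

Things in the scene. Friction and masses are not known exactly. Their poses are not given: they have to be found in the camera images.
- chamber: Chamber: aluminium plate 110 (x) x 60 (y) x 16 mm, 0.35 kg, under the stack at first. Origin: centre of underside, z up; flat top face at z = 16. Round well (25 wide, 13 deep) centred at x = +24, y = 0. Dark stop ledge on the face at the +x end: 52 long in y, 3 high, inner side at x = +49. The end from x = -55 to 0 is bare. Grasp across its 60 mm (along y), fingertips 6 mm above the underside
- column: Column: clear tube, 34 mm outside, 28 inside, on a grey square foot 48 x 48 x 6 mm; 80 high in all, open (28 mm) from end to end, 90 g. Origin: centre of the foot's underside, z up the tube. At first it stands loose on the chamber's face over the well; grasp the tube from above
- lid: Lid: white disc 42 mm wide, 5 thick, with a round knob on top (15 wide, from z = 5 to 19.5) and a plug below (24 wide, down to z = -4), 35 g. Origin: centre of the disc's underside, z up. At first it lies loose on the column's mouth, plug in the tube, origin 96 mm above the bench; grasp the knob
- cover: Cover plate: thick clear glass 50 (x) x 44 (y) x 5 mm, loose, 30 g. Origin: centre of underside, z up. At first it lies across the black strip, 11 mm above the bench, overhanging both long sides by 5 mm; grasp across its 44 mm (along y). Home on the chamber: short (44 mm) edge touching the ledge, centre at chamber x = +24, y = 0, either way round; it then stays by friction only
- insert: Grey microscope stage insert lying fixed on the bench: 164 (x) x 112 (y) mm, rim 7 mm high. Rectangular recess 124 (x) x 74 (y) mm, floor 3 mm above the bench, round 34 mm opening in its middle. Origin: centre of underside. The chamber lies in it lengthwise along x, either way round
- peg: Steel drying peg, fixed: round foot 68 mm wide, top of the foot 10 mm high (flat to 56 mm wide), with an upright pin 12 mm wide, pointed, top 55 mm above the bench. Origin: centre of the underside, on the pin's axis
- dish: Open clear Petri dish, fixed: 90 mm wide outside, 86 mm inside, rim 10 mm high, floor 2 mm thick. Origin: centre of the underside
- strip: Black perforated draining strip, fixed: 34 (x) x 118 (y) x 11 mm; the cover plate lies across it at the start. Origin: centre of the underside
- tally_a: Bystander: round metal tally counter with a thumb plunger, 44 x 51 x 40 mm. Origin: centre of the underside. Leave it where it is. To its right a fixed ivory microscope, 0.45 m high, takes the space from about x = 0.48 on, y = -0.07 to -0.28
- oil_bottle: Bystander: brown dropper bottle with a black cap, 30 mm wide, 68 mm high. Origin: centre of the underside. Leave it where it is. To its left a fixed white microscope, 0.46 m high, takes the space from about x = 0.38 on, y = 0.33 to 0.58; go round it in front
Mind the look-alikes: they are no part of the job. Leave any orange look-alike of the peg alone.

How it is judged (in metres and radians):
On the way, in this order (a step that is already met when the one before it is completed fails the run):
1. the lid lies released in the Petri dish, knob up (horizontal distance between lid and dish below 0.022 m and z of lid in the frame of dish between 0.002 and 0.01 m and angle between lid's own z axis and vertical below 0.12 rad and contact force between the fingers and lid below 0.2 N), for 0.2 s.
2. the column stands released over the drying peg, foot down (horizontal distance between column and peg below 0.011 m and z of column in the frame of peg between 0.007 and 0.013 m and angle between column's own z axis and vertical below 0.1 rad and contact force between the fingers and column below 0.2 N), for 0.2 s.
3. the cover plate lies flat on the bare end of the chamber plate, at least 20 mm short of home (x of cover in the frame of chamber between -0.052 and 0.004 m and y of cover in the frame of chamber between -0.015 and 0.015 m and z of cover in the frame of chamber between 0.014 and 0.0185 m and contact force between cover and chamber above 0.03 N), for 0.05 s.
4. the cover plate has been slid home against the stop ledge over the well and let go, the chamber not yet in the insert (x of cover in the frame of chamber between 0.018 and 0.028 m and y of cover in the frame of chamber between -0.009 and 0.009 m and z of cover in the frame of chamber between 0.014 and 0.018 m and angle between the x axis of cover and the x axis of chamber, either way round below 0.15 rad and contact force between the fingers and cover below 0.2 N and horizontal distance between chamber and insert above 0.05 m), for 0.2 s.
5. the covered chamber lies released in the recess of the insert (horizontal distance between chamber and insert below 0.012 m and z of chamber in the frame of insert between 0.001 and 0.005 m and angle between chamber's own z axis and vertical below 0.05 rad and angle between the x axis of chamber and the x axis of insert, either way round below 0.2 rad and contact force between the fingers and chamber below 0.2 N and x of cover in the frame of chamber between 0.018 and 0.028 m and y of cover in the frame of chamber between -0.009 and 0.009 m and z of cover in the frame of chamber between 0.014 and 0.018 m and angle between the x axis of cover and the x axis of chamber, either way round below 0.15 rad and contact force between the fingers and cover below 0.2 N), for 0.2 s.
At the end, for the whole second after the job is handed in: Lid flat, knob up, in the dish (22 mm of its centre); column foot down over the peg; cover flat on the chamber, within 6 mm of the ledge, 9 mm of the middle line, 0.15 rad of square; chamber flat in the insert's recess (12 mm of its centre); all released and at rest (all of step 1 and all of step 2 and all of step 5 and linear speed of each of lid, column, cover, chamber below 0.01 m/s); the robot touches nothing.
It fails at once if the cover plate is held or lifted more than 5 mm above the chamber's face while over the well (it must slide on, not come down from above; higher than 50 mm above the plate's underside it may pass) (x of cover in the frame of chamber between 0.008 and 0.04 m and y of cover in the frame of chamber between -0.02 and 0.02 m and z of cover in the frame of chamber between 0.021 and 0.05 m).
It fails at once if the chamber is tilted by more than 0.25 rad (angle between chamber's own z axis and vertical above 0.25 rad).
It fails at once if the tally counter or the oil bottle is shifted by more than 30 mm or tipped over (distance of any of tally_a, oil_bottle from where it was at the start of the episode above 0.03 m or angle between any of tally_a, oil_bottle's own z axis and vertical above 0.5 rad).
It also fails if it takes over 144 s, if anything falls off the work surface, if the arm or the gripper's body presses on something with over 40 N, if the wrist force passes 120 N, or if a joint passes its speed limit or range.

### The arm

A 6-joint arm with a two-finger parallel gripper is mounted at the origin on a cart in front of the work surface, level with it; the furniture and walls round the work are solid. World frame = base frame: x ahead of the robot, y to its left, z up, the work surface at z = 0. Lengths are in m, angles in degrees, forces in N, time in s.
With the tool pointing down it reaches from about 0.375 to 0.9 m from the base axis. Payload 3.1 kg.
Tool frame: the origin (TCP) lies at the very end of the fingers, on their centre line; the grasp point (between the pads) lies 19 mm behind it; z points along the fingers, y is the direction in which the jaws open and shut (so a half turn about z gives the same grasp; the last joint's range is limited). The gripper opens to 87 mm and grips with 3 to 60 N. Pads are 19 mm wide; open, the fingers measure 117 mm over their backs; the gripper's body (75 mm by 190 mm) begins 51 mm behind the grasp point.
Start: joints at [56.694, 30.224, 82.088, -0, 67.689, -10.227], TCP at [0.245, 0.575, 0.223] pointing down, gripper open.
Joint ranges: [-176.69, 176.69], [-43.24, 126.21], [12.49, 139.97], [-82, 262], [0, 151.66], [-163.58, 163.58]. Speed limits (degrees/s): [159.86, 159.86, 180, 180, 180, 180].

### API

Orientations are given as a 3x3 rotation matrix whose columns are the frame's x, y, z axes.
In Python, from rig import bot gives the robot as it stands. The module is installed in compiled form; this text tells all that it offers.
- The arm moves only by the tool play_rows, never from a script. Its argument "targets" is a list of rows, each a list of 7 numbers: the closure, from 0 (fully open) to 1 (shut), then the shift along the world's x, y, z in m, then the turn, a rotation vector about the world's x, y, z in rad. A call has 1 to 12 rows; each row shifts and turns the commanded pose from where the row before left it; what a row does not reach is not made up. A row lasts 1/8 s, in which the tool goes at most 62.5 mm and 10.7 degrees, less where a joint would pass 70% of its speed; a pose out of reach is approached as far as the arm can. A call with a gripper value outside its range is refused whole. The fingers move at their own pace and stop on an object; the grip force is fixed at half the most. Time passes only in rows, so rows that do not move let the fingers close. It gives the time, the measured TCP pose, the force and the opening at its end, in the units of the state.
- bot.read_state(): the state, without advancing time (a new reading comes with each control period).
- bot.capture(name): name is "scene" or "side" or "wrist"; returns the picture (384x512x3 uint8, blue, green, red); there is no depth.
- bot.get_calibration(name): a dict with "fx", "fy", "cx", "cy" (pixels), "R" (3x3) and "t" (3): a world point X has camera coordinates R X + t. Camera axes: x right, y down, z forward; pixel columns grow to the right and rows downward; lengths in m; the calibration is good to about 2 mm. A picture is of the moment at which its call begins: read the wrist's pose just before it. get_calibration takes no time and is no camera call; for the wrist camera it gives the pose at the moment of the call.
- bot.hand_in(): hands the job in, once; it reports no verdict.
The state is a dict: "time_s": time; "joint_positions": joint angles; "qvel": joint speeds; "tau": joint torques, N m; "position": TCP position; "tcp_rot": TCP orientation; "force": force on the tool from outside, world axes, zero at the start; "moment": the same for the moment, N m; "opening": opening from 0.0 (shut) to 1.0 (fully open).
Only numpy, scipy, OpenCV 4.12 (cv2) and the standard library are available. Lean on these libraries where they do the work, as an engineer would, in place of code of your own. Each camera call takes 0.05 s, during which the arm holds its last target. There are 200 camera calls.

## Working session

There is one attempt and no reset: what is moved stays moved. The work goes in short steps, Python scripts to look and compute and a tool call to move; the robot and the scene stay as the last step left them, time stands still between calls to the robot, and variables do not carry over. Pictures are saved under pics/ and viewed, about 12 in all and at most 16, crops included, and the job is handed in when it is done.

Besides the shell and the picture viewer there is one more tool, called after "Request:" in YAML: its name, and indented under it one key for each argument. play_rows: Moves the arm, as the interface text tells. Its arguments: {"type":"object","properties":{"targets":{"type":"array","items":{"type":"array","items":{"type":"number"}}}},"required":["targets"]}

```bash
mkdir -p pics
cat > h.py <<'E'
import numpy as np, cv2
from rig import bot
def ray(name,uv,c=None):
    c=c or bot.get_calibration(name); R=np.array(c["R"]);t=np.array(c["t"])
    d=R.T@np.array([(uv[0]-c["cx"])/c["fx"],(uv[1]-c["cy"])/c["fy"],1]); return -R.T@t,d/np.linalg.norm(d)
def onz(name,uv,z,c=None):
    o,d=ray(name,uv,c); return o+d*(z-o[2])/d[2]
def tri(rs):
    A=sum(np.eye(3)-np.outer(d,d) for o,d in rs); b=sum((np.eye(3)-np.outer(d,d))@o for o,d in rs)
    p=np.linalg.solve(A,b); return p,[np.linalg.norm(np.cross(p-o,d)) for o,d in rs]
def proj(name,X,c=None):
    c=c or bot.get_calibration(name); p=np.array(c["R"])@X+np.array(c["t"]); return c["fx"]*p[0]/p[2]+c["cx"],c["fy"]*p[1]/p[2]+c["cy"]
E
python3 - <<'E'
from h import *
for n in ["scene","side","wrist"]:
    cv2.imwrite(f"pics/{n}0.png",bot.capture(n)); c=bot.get_calibration(n); print(n,-np.array(c["R"]).T@np.array(c["t"]),np.round(c["R"],2).tolist(),c["fx"])
a=[cv2.imread(f"pics/{n}0.png") for n in ["scene","side"]]
for n,i in zip(["scene","side"],a): cv2.imwrite(f"pics/{n}0b.png",cv2.resize(i,(800,600),interpolation=cv2.INTER_CUBIC))
print(bot.read_state())
E
```

```text
scene [-0.99264148  0.78650897  1.0327668 ] [[-0.38, -0.92, 0.02], [-0.47, 0.18, -0.86], [0.8, -0.34, -0.5]] 444.64755202827394
side [ 0.02719074 -0.03297647  1.11477214] [[0.28, -0.96, -0.01], [-0.86, -0.24, -0.45], [0.43, 0.14, -0.89]] 368.05964748516146
wrist [0.17179572 0.60554941 0.38492462] [[0.39, 0.92, -0.0], [0.88, -0.38, 0.29], [0.26, -0.11, -0.96]] 325.26992052237813
{'time_s': 0.15, 'joint_positions': array([ 5.66943977e+01,  3.02682970e+01,  8.21370866e+01, -1.01522468e-04,
        6.76914413e+01, -1.02257049e+01]), 'qvel': array([-0.03819506, -0.13368925, -0.23691793,  0.12420851, -0.06889158,
       -0.05033828]), 'tau': array([ 1.29154541e-03, -4.40429986e+01, -1.76843977e+01,  6.34020288e-02,
        5.52032003e-02, -1.06867246e-04]), 'position': array([0.24465963, 0.57452572, 0.22179318]), 'tcp_rot': array([[-9.19959221e-01,  3.92012977e-01, -9.26567362e-04],
       [ 3.92013958e-01,  9.19958184e-01, -1.41324885e-03],
       [ 2.98391341e-04, -1.66335865e-03, -9.99998572e-01]]), 'force': array([-0.44502489, -0.30694025,  0.11000412]), 'moment': array([-0.01235715,  0.00934366,  0.01553957]), 'opening': 0.9983804181256215}
```

View pics/scene0b.png

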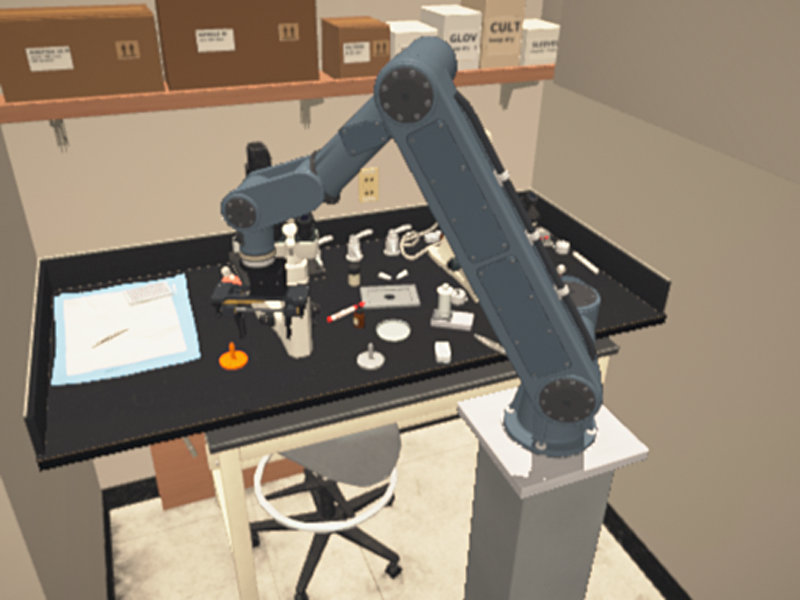

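View pics/side0b.png

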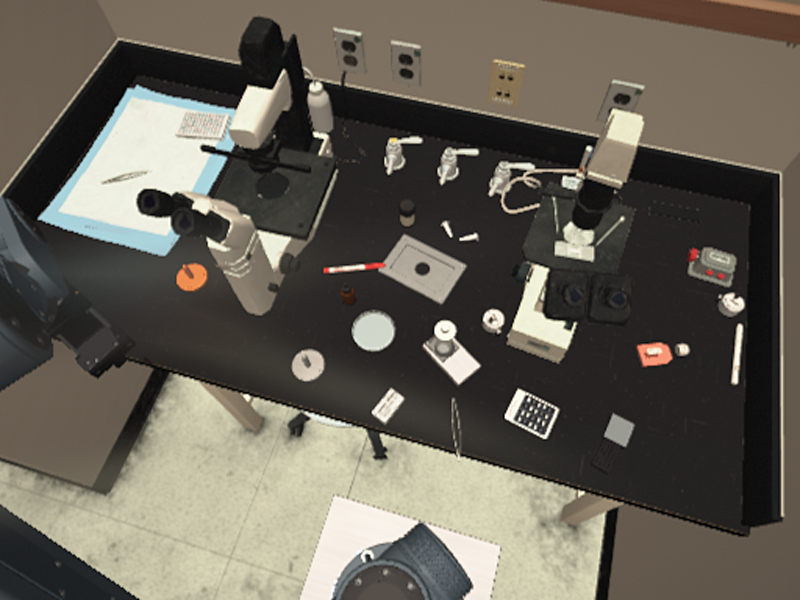

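The side picture shows the lidded column on the chamber at (445,330)/(452,358), dish (374,330), grey peg (308,365) and orange look-alike (192,277). It also shows the insert (424,268), and the cover on the black strip (618,430). Things that could be mistaken are the orange peg, the white-knobbed items at (493,320) and (732,303), and the keypad at (532,413).

Run:
```python
from h import *
for n,uv,z in [("lid",(445,328),.11),("chamberfar",(452,358),.016),("dish",(374,330),.008),("peg",(308,367),.01),("insert",(424,268),.007),("cover",(619,430),.016),("strip end",(604,458),.011),("tally",(493,320),.04),("bottle",(347,295),.05),("orange",(192,277),.01)]:
    print(n,onz("side",np.array(uv)/1.5625,z).round(3))
i=bot and cv2.imread("pics/side0.png")
cv2.imwrite("pics/side0c.png",cv2.resize(i[140:310,170:420],(800,544),interpolation=cv2.INTER_CUBIC))
```

```text
lid [0.482 0.036 0.11 ]
chamberfar [0.463 0.012 0.016]
dish [0.483 0.186 0.008]
peg [0.366 0.29  0.01 ]
insert [0.658 0.125 0.007]
cover [ 0.408 -0.332  0.016]
strip end [ 0.349 -0.313  0.011]
tally [ 0.558 -0.05   0.04 ]
bottle [0.526 0.256 0.05 ]
orange [0.494 0.613 0.01 ]
```

View pics/side0c.png

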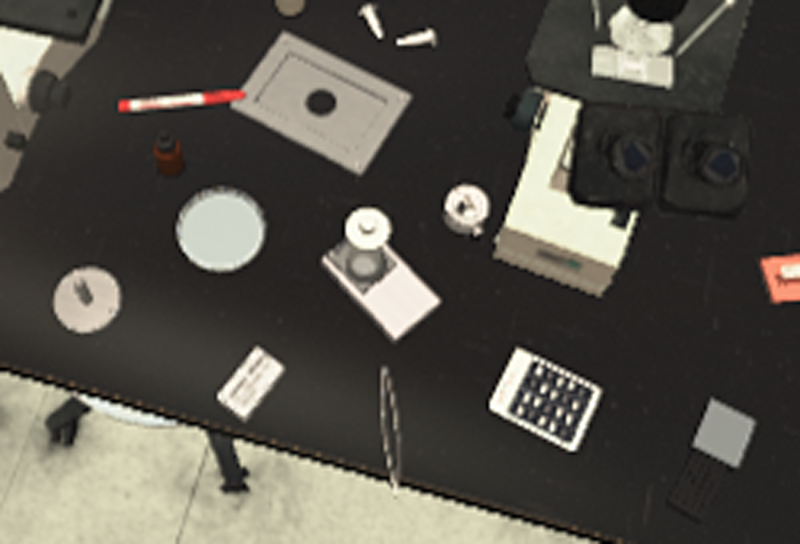

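Request:
play_rows:
  targets:
    - [0,0,-0.05,0,0,0,0]
    - [0,0,-0.055,0,0,0,0]
    - [0,0.005,-0.055,0,0,0,0]
    - [0,0.01,-0.055,0,0,0,0]
    - [0,0.03,-0.05,0,0,0,0]
    - [0,0.03,-0.05,0,0,0,0]
    - [0,0.03,-0.05,0,0,0,0]
    - [0,0.04,-0.04,0,0,0,0]
    - [0,0.01,-0.02,0,0,0,0]
    - [0,0,0,0,0,0,0]

```text
time_s: 1.4
position: [0.4007, 0.1488, 0.2224]
tcp_rot: [[-0.919, 0.395, -0.0], [0.395, 0.919, 0.0], [0.0, 0.0, -1.0]]
force: [-0.8, 1.2, 0.5]
opening: 0.999
```

```bash
cat > snap.py <<'E'
import sys,pickle
from h import *
n=sys.argv[1]; c=bot.get_calibration("wrist"); i=bot.capture("wrist"); cv2.imwrite(f"pics/{n}.png",i); pickle.dump(c,open(f"{n}.pkl","wb"))
cv2.imwrite(f"pics/{n}b.png",cv2.resize(i,(800,600),interpolation=cv2.INTER_CUBIC)); print(bot.read_state()["position"])
E
python3 snap.py w1
```

```text
[0.3997121  0.14967375 0.22234792]
```

Request:
play_rows:
  targets:
    - [0,0,-0.055,0,0,0,0]
    - [0,0,-0.055,0,0,0,0]
    - [0,0,-0.055,0,0,0,0]
    - [0,0,0,0,0,0,0]

```text
time_s: 1.95
position: [0.4001, -0.0169, 0.2227]
tcp_rot: [[-0.918, 0.396, 0.001], [0.396, 0.918, -0.0], [-0.001, -0.0, -1.0]]
force: [0.0, -0.3, -0.3]
opening: 0.996
```

```bash
python3 snap.py w2
```

```text
[ 0.39949122 -0.01504759  0.22249377]
```

View pics/w1b.png

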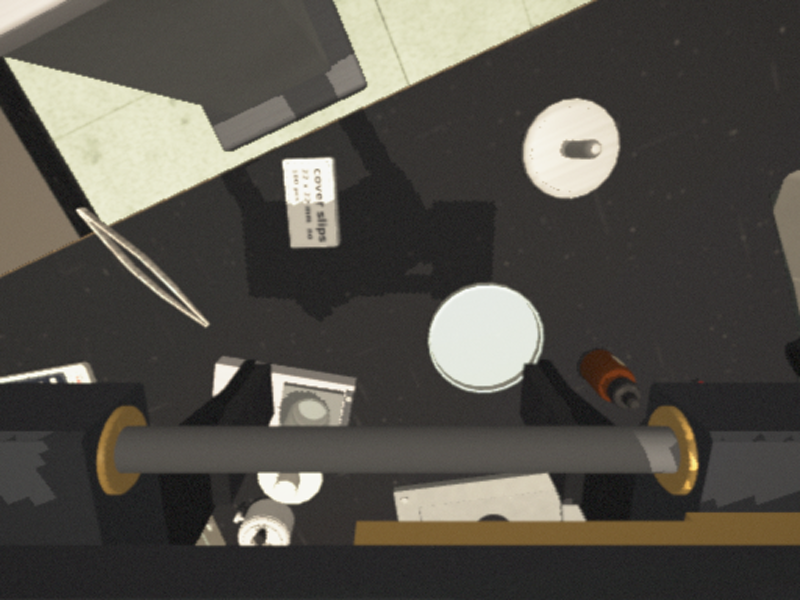

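View pics/w2b.png

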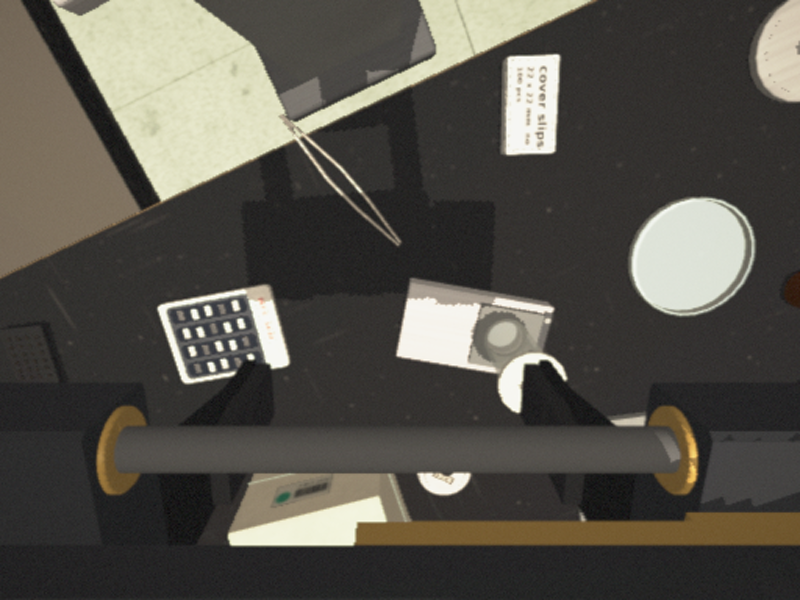

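Both wrist pictures show the open dish at w1 (486,337) and w2 (692,256). The peg is at w1 (571,148), with its pin tip at (595,149). The chamber is at w2 with corners (411,280) and (553,303), and its bare end lies to image left. The lid is at w2 (532,383). Next I triangulate.

Run:
```python
from h import *
import pickle
C={n:pickle.load(open(n+".pkl","rb")) for n in("w1","w2")}
S=1.5625
def r(n,uv):
    return ray("side",(np.array(uv)/3.2+[170,140])) if n=="side" else ray("wrist",np.array(uv)/S,C[n])
for k,l in dict(dishrim=[("w1",(486,337)),("w2",(692,256)),("side",(221,229))],pegtip=[("w1",(597,149)),("side",(80,284))],pegfoot=[("w1",(571,148)),("side",(87,300))],lid=[("w2",(532,383)),("side",(368,229))],
  cA=[("w2",(411,280)),("side",(396,339))],cB=[("w2",(553,303)),("side",(324,259))],cC=[("w2",(398,357)),("side",(441,301))]).items():
    p,e=tri([r(*a) for a in l]); print(k,p.round(4),np.round(e,4),[onz("wrist",np.array(a[1])/S,z,C[a[0]])[:2].round(4).tolist() for a in l if a[0]!="side" for z in (.01,.016)])
print(bot.read_state()["joint_positions"].round(1))
```

```text
dishrim [0.4828 0.1887 0.0071] [0.0014 0.0013 0.0026] [[0.4821, 0.19], [0.4796, 0.1899], [0.4825, 0.1886], [0.4801, 0.1858]]
pegtip [0.3761 0.2988 0.0365] [0.0031 0.0031] [[0.3807, 0.3113], [0.3798, 0.3092]]
pegfoot [ 0.3743  0.2972 -0.0048] [0.0019 0.0019] [[0.3728, 0.2947], [0.372, 0.2928]]
lid [0.4674 0.0337 0.1309] [0.0011 0.0011] [[0.5337, 0.0445], [0.5304, 0.044]]
cA [ 0.4216 -0.0143 -0.011 ] [0.0009 0.0009] [[0.416, -0.012], [0.4146, -0.0116]]
cB [0.4456 0.0675 0.0874] [0.0001 0.0001] [[0.4762, 0.0813], [0.4738, 0.0802]]
cC [ 0.4766 -0.0494 -0.0127] [0.0019 0.0019] [[0.47, -0.046], [0.4677, -0.0451]]
[-18.3  12.8 112.5   0.   54.7 -85.1]
```

Chamber long edge measures 109 mm and short 63 mm at z = 0.016, which fits. The lid axis (0.4835, 0.0375) agrees with the side view at lid height. I turn the tool to stay clear of the ivory microscope, then go over the lid.

Request:
play_rows:
  targets:
    - [0,0.0,0.01,0,0,0,-0.15]
    - [0,0.01,0.01,0,0,0,-0.15]
    - [0,0.015,0.01,0,0,0,-0.15]
    - [0,0.02,0.01,0,0,0,-0.15]
    - [0,0.02,0.008,0,0,0,0]
    - [0,0.019,0.0045,0,0,0,0]
    - [0,0,0,-0.03,0,0,0]
    - [0,0,0,-0.02,0,0,0]
    - [0,0,0,0,0,0,0]

```text
time_s: 3.12
position: [0.4817, 0.0403, 0.1712]
tcp_rot: [[-0.541, 0.841, -0.005], [0.841, 0.541, 0.001], [0.004, -0.004, -1.0]]
force: [0.3, 0.7, 0.8]
opening: 1.001
```

```bash
python3 snap.py w3
python3 - <<'E'
from h import *
i=bot.capture("side"); cv2.imwrite("pics/s3.png",i); a=cv2.resize(i[140:310,200:400],(706,600),interpolation=cv2.INTER_CUBIC)
w=cv2.imread("pics/w3.png"); b=np.hstack([cv2.resize(w,(400,300)),cv2.resize(i[150:300,200:400],(400,300),interpolation=cv2.INTER_CUBIC)]); cv2.imwrite("pics/m3.png",b); print(bot.read_state()["joint_positions"].round(0))
E
```

```text
[0.48283461 0.03976353 0.17220478]
[ -9.  24. 105.   0.  51. -41.]
```

View pics/m3.png

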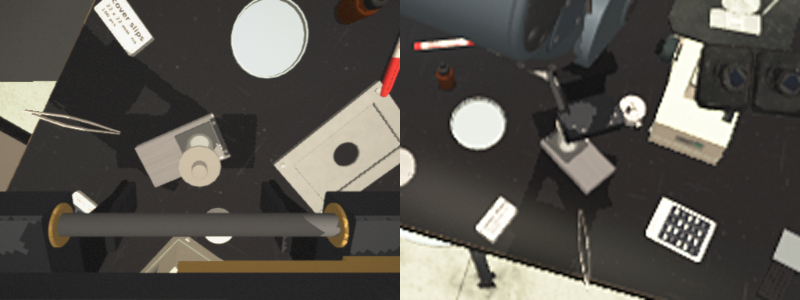

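Run:
```python
from h import *
w=cv2.imread("pics/w3.png"); cv2.imwrite("pics/w3c.png",cv2.resize(w[60:280,112:512],(800,440),interpolation=cv2.INTER_CUBIC))
```

```text
(no output)
```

View pics/w3c.png

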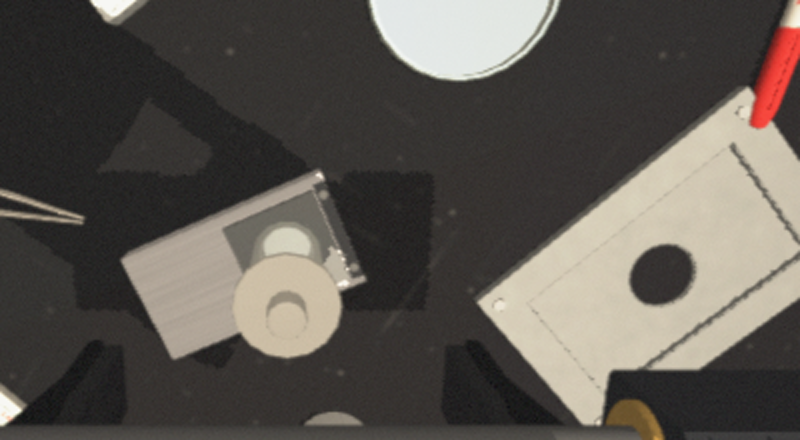

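The crop shows the chamber's top corners at (122,260), (322,172), (365,282) and (175,358), the lid disc at (287,305), the knob top at (288,318), and the insert corners at (748,88) and (480,300) with its opening at (663,274).

Run:
```python
from h import *
import pickle
c=pickle.load(open("w3.pkl","rb"))
f=lambda u,v,z: onz("wrist",(u/2+112,v/2+60),z,c)[:2]
P=[f(*p,.016) for p in [(122,260),(322,172),(365,282),(175,358)]]
print(np.round(P,4),"centre",np.mean(P,0).round(4),[np.linalg.norm(P[i]-P[(i+1)%4]).round(4) for i in range(4)])
for a,b in((0,1),(3,2)): d=P[b]-P[a]; print(np.degrees(np.arctan2(d[1],d[0])))
ax=(P[1]-P[0]+P[2]-P[3]); ax/=np.linalg.norm(ax); print("well",np.mean(P,0)+.024*ax)
print("lid",f(287,305,.101),f(288,318,.1155))
a,b=f(748,88,.007),f(480,300,.007);d=a-b; print("ins",a,b,np.linalg.norm(d),np.degrees(np.arctan2(d[1],d[0])),"hole",f(663,274,.003),"ctr from edge",(a+b)/2+.056*np.array([d[1],-d[0]])/np.linalg.norm(d))
C2=pickle.load(open("w2.pkl","rb"))
print("tri lid",tri([ray("wrist",(287/2+112,305/2+60),c),ray("side",np.array((368,229))/3.2+[170,140])]))
print("tri chamber",tri([ray("wrist",(122/2+112,260/2+60),c),ray("wrist",np.array((411,280))/1.5625,C2),ray("side",np.array((396,339))/3.2+[170,140])]))
```

```text
[[ 0.4168 -0.0127]
 [ 0.4775  0.0795]
 [ 0.5273  0.0446]
 [ 0.4665 -0.0449]] centre [0.472  0.0166] [np.float64(0.1104), np.float64(0.0608), np.float64(0.1082), np.float64(0.0593)]
56.621074453418224
55.84423220994299
well [0.48535763 0.03654165]
lid [0.48412724 0.03744358] [0.48432566 0.03776322]
ins [0.62926738 0.22386829] [0.58677581 0.06766383] 0.16188071379409516 74.78231877111021 hole [0.66118727 0.1313498 ] ctr from edge [0.66205799 0.13106679]
tri lid (array([0.48557256, 0.03493063, 0.09149116]), [np.float64(0.0004509236159808132), np.float64(0.00045092361598079886)])
tri chamber (array([ 0.415934  , -0.01418376,  0.0091317 ]), [np.float64(0.0010945302466749077), np.float64(0.002120033511339947), np.float64(0.0013478504525187365)])
```

Sizes agree everywhere (110x60, 162). The lid is at (0.484, 0.0375), and the triangulated disc height of 0.091 is in line with about 0.10. I descend and grasp the knob.

Request:
play_rows:
  targets:
    - [0,0.001,-0.002,-0.025,0,0,0]
    - [0,0,0,-0.025,0,0,0]
    - [0,0,0,-0.018,0,0,0]
    - [0,0,0,0,0,0,0]
    - [0.6,0,0,0,0,0,0]
    - [1,0,0,0,0,0,0]
    - [1,0,0,0,0,0,0]
    - [1,0,0,0,0,0,0]
    - [1,0,0,0,0,0,0]

```text
time_s: 4.35
position: [0.485, 0.0354, 0.1046]
tcp_rot: [[-0.538, 0.843, 0.0], [0.843, 0.538, -0.0], [-0.0, 0.0, -1.0]]
force: [0.3, -0.3, -0.2]
opening: 0.515
```

Request:
play_rows:
  targets:
    - [1,0,0,0,0,0,0]
    - [1,0,0,0,0,0,0]
    - [1,0,0,0,0,0,0]
    - [1,0,0,0,0,0,0]
    - [1,0,0,0,0,0,0]
    - [1,0,0,0,0,0,0]

```text
time_s: 5.1
position: [0.4849, 0.0355, 0.1045]
tcp_rot: [[-0.538, 0.843, -0.0], [0.843, 0.538, 0.0], [0.0, -0.0, -1.0]]
force: [-0.1, -0.5, 0.5]
opening: 0.156
```

Request:
play_rows:
  targets:
    - [1,0,0,0.008,0,0,0]
    - [1,0,0,0.015,0,0,0]
    - [1,0,0,0.03,0,0,0]
    - [1,0,0,0.03,0,0,0]
    - [1,0,0.03,0,0,0,0]
    - [1,0,0.04,0,0,0,0]
    - [1,0,0.04,0,0,0,0]
    - [1,0,0.03,0,0,0,0]
    - [1,-0.003,0.012,0,0,0,0]
    - [1,0,0,0,0,0,0]

```text
time_s: 6.35
position: [0.4814, 0.1876, 0.1877]
tcp_rot: [[-0.539, 0.842, -0.0], [0.842, 0.539, -0.0], [-0.0, -0.001, -1.0]]
force: [-0.3, 0.1, -0.4]
opening: 0.154
```

```bash
python3 snap.py w4
```

```text
[0.48164329 0.18701201 0.18764229]
```

View pics/w4b.png

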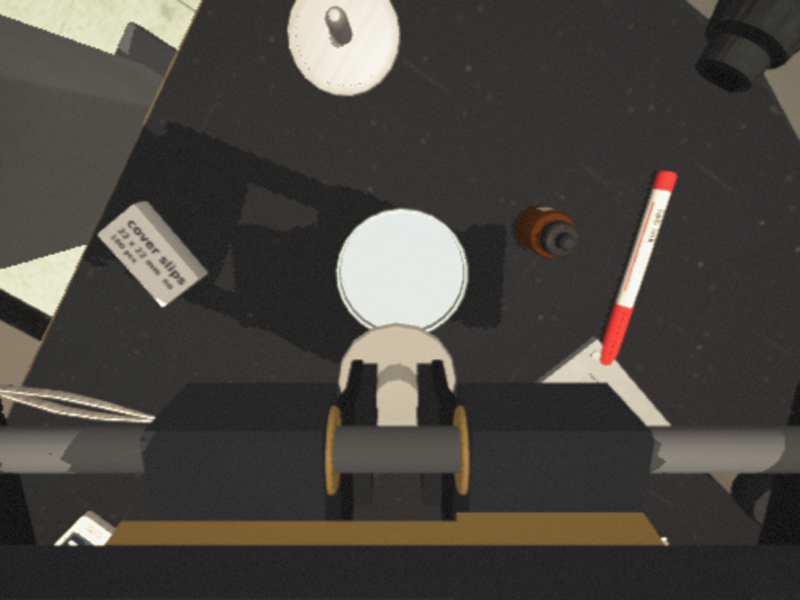

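The lid is held level by its knob (398,380). The dish rim is centred at (402,270), and the peg foot is at (344,38). I measure these, and the white microscope's front, before going to the peg.

Run:
```python
from h import *
import pickle
S=1.5625
C={n:pickle.load(open(n+".pkl","rb")) for n in("w1","w2","w3","w4")}
R=lambda n,u,v:ray("wrist",(u/S,v/S),C[n])
sd=lambda u,v:ray("side",(u/S,v/S))
print("dish",tri([R("w1",486,337),R("w2",692,256),R("w4",402,270)]))
print("pegtip",tri([R("w1",597,149),R("w4",334,13)]))
print("pegfoot",tri([R("w1",571,148),R("w4",344,37)]), onz("wrist",(571/S,148/S),.01,C["w1"]),onz("wrist",(344/S,37/S),.01,C["w4"]))
print("eyepiece",tri([R("w4",722,75),sd(180,222)]),tri([R("w4",722,75),sd(143,203)]))
print("basefront", onz("side",(258/S,312/S),0),onz("side",(232/S,298/S),0),onz("scene",(297/S,356/S),0))
for z in(0,.06): print("bottle",onz("wrist",(566/S,240/S),z,C["w4"]))
print("w1 base",onz("wrist",(778/S,200/S),0,C["w1"]),onz("wrist",(800/S,172/S),0,C["w1"]),onz("wrist",(800/S,330/S),0,C["w1"]))
```

```text
dish (array([0.4835494 , 0.19042489, 0.00622706]), [np.float64(0.0003183042826870489), np.float64(0.0005331789813487501), np.float64(0.0007594076937855039)])
pegtip (array([0.37388364, 0.29477656, 0.0577253 ]), [np.float64(0.00016685378544571434), np.float64(0.00016685378544582604)])
pegfoot (array([0.37369731, 0.29499572, 0.00614164]), [np.float64(0.0009568746349883538), np.float64(0.0009568746349882486)]) [0.37276445 0.29467134 0.01      ] [0.37494396 0.29372517 0.01      ]
eyepiece (array([ 0.05074258, -0.07831317,  1.16004849]), [np.float64(0.048767768898000816), np.float64(0.048767768898000816)]) (array([ 0.04408929, -0.08760325,  1.17296567]), [np.float64(0.04835202444901671), np.float64(0.04835202444901674)])
basefront [0.45757976 0.44172324 0.        ] [0.47359178 0.5101396  0.        ] [0.45987899 0.4636919  0.        ]
bottle [0.56799838 0.26896829 0.        ]
bottle [0.54583442 0.26639964 0.06      ]
w1 base [0.47044815 0.42815539 0.        ] [ 4.56572898e-01  4.47004618e-01 -5.55111512e-17] [0.58036425 0.42399946 0.        ]
```

Request:
play_rows:
  targets:
    - [1,0.001,0.001,0,0,0,-0.15]
    - [1,0.001,0.002,0,0,0,-0.15]
    - [1,0,0,-0.04,0,0,0]
    - [1,0,0,-0.05,0,0,0]
    - [1,0,0,-0.04,0,0,0]
    - [1,0,0,-0.025,0,0,0]
    - [1,0,0,-0.01,0,0,0]
    - [1,0,0,0,0,0,0]
    - [1,0,0,0,0,0,0]

```text
time_s: 7.52
position: [0.4849, 0.1903, 0.0236]
tcp_rot: [[-0.264, 0.964, 0.002], [0.964, 0.264, 0.0], [-0.0, 0.002, -1.0]]
force: [-0.3, -0.7, -0.2]
opening: 0.155
```

Run:
```python
from h import *
for z in(.3,.35,.4,.45): print([onz("side",(u/1.5625,v/1.5625),z).round(3).tolist() for u,v in((143,203),(180,225),(185,235))],onz("scene",(0,0),z)[0]*0)
s=bot.read_state();print(s["position"],s["force"],s["joint_positions"].round(0))
```

```text
[[0.484, 0.592, 0.3], [0.459, 0.508, 0.3], [0.443, 0.491, 0.3]] 0.0
[[0.456, 0.554, 0.35], [0.433, 0.475, 0.35], [0.417, 0.459, 0.35]] 0.0
[[0.428, 0.516, 0.4], [0.406, 0.442, 0.4], [0.392, 0.427, 0.4]] 0.0
[[0.4, 0.477, 0.45], [0.38, 0.409, 0.45], [0.366, 0.394, 0.45]] 0.0
[0.48489692 0.19032984 0.02357498] [-0.26974905 -0.74051339 -0.24243481] [  9.  41. 105.  -0.  34.  -6.]
```

Request:
play_rows:
  targets:
    - [1,-0.001,0,-0.005,0,0,0]
    - [1,0,0,-0.004,0,0,0]
    - [1,0,0,0,0,0,0]
    - [1,0,0,0,0,0,0]

```text
time_s: 8.02
position: [0.4832, 0.1906, 0.0144]
tcp_rot: [[-0.265, 0.964, 0.001], [0.964, 0.265, 0.0], [-0.0, 0.001, -1.0]]
force: [-0.4, -1.3, 7.1]
opening: 0.16
```

Request:
play_rows:
  targets:
    - [0.8,0,0,0,0,0,0]
    - [0.6,0,0,0,0,0,0]
    - [0.5,0,0,0,0,0,0]
    - [0.4,0,0,0,0,0,0]
    - [0.4,0,0,0,0,0,0]
    - [0.4,0,0,0.02,0,0,0]
    - [0.3,0,0,0.05,0,0,0]
    - [0.0,0,0,0.06,0,0,0]
    - [0.0,0,0,0.02,0,0,0]
    - [0,0,0,0,0,0,0]

```text
time_s: 9.28
position: [0.4841, 0.1907, 0.1653]
tcp_rot: [[-0.265, 0.964, 0.004], [0.964, 0.265, 0.001], [-0.001, 0.005, -1.0]]
force: [0.3, 0.3, -0.8]
opening: 0.941
```

```bash
python3 snap.py w5
python3 - <<'E'
from h import *
i=bot.capture("side"); cv2.imwrite("pics/s5.png",i)
w=cv2.imread("pics/w5.png"); b=np.hstack([cv2.resize(w[:300],(400,234)),cv2.resize(i[150:300,200:400],(400,300),interpolation=cv2.INTER_CUBIC)[:234]]); cv2.imwrite("pics/m5.png",b)
E
```

```text
[0.4829319  0.19046459 0.16376353]
```

View pics/m5.png

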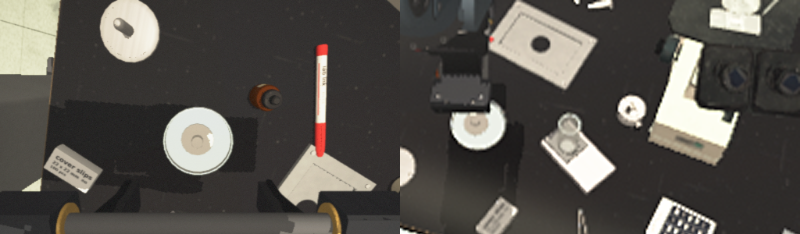

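The lid lies centred in the dish, released. Next is the column.

Request:
play_rows:
  targets:
    - [0,0,-0.04,0,0,0,0]
    - [0,0,-0.05,0,0,0,0]
    - [0,0.001,-0.045,0,0,0,0]
    - [0,0,-0.0185,0,0,0,0]
    - [0,0,0,0,0,0,0]
    - [0,0,0,-0.03,0,0,0]
    - [0,0,0,-0.04,0,0,0]
    - [0,0,0,-0.03,0,0,0]
    - [0,0,0,0,0,0,0]

```text
time_s: 10.5
position: [0.4814, 0.0384, 0.0611]
tcp_rot: [[-0.266, 0.964, -0.007], [0.964, 0.266, 0.001], [0.003, -0.007, -1.0]]
force: [0.6, -0.1, 0.0]
opening: 1.0
```

Request:
play_rows:
  targets:
    - [0.3,0.002,-0.001,0,0,0,0]
    - [0.6,0,0,0,0,0,0]
    - [0.8,0,0,0,0,0,0]
    - [0.8,0,0,0,0,0,0]
    - [0.8,0,0,0,0,0,0]
    - [0.8,0,0,0,0,0,0]
    - [0.8,0,0,0,0,0,0]
    - [0.8,0,0,0,0,0,0]

```text
time_s: 11.5
position: [0.4858, 0.0359, 0.0636]
tcp_rot: [[-0.265, 0.964, -0.0], [0.964, 0.265, -0.0], [0.0, -0.0, -1.0]]
force: [-1.3, -0.3, 0.8]
opening: 0.375
```

Request:
play_rows:
  targets:
    - [0.8,0,0,0.01,0,0,0]
    - [0.8,0,0,0.03,0,0,0]
    - [0.8,0,0,0.035,0,0,0]
    - [0.8,0,0,0.022,0,0,0]
    - [0.8,-0.01,0.02,0,0,0,0]
    - [0.8,-0.02,0.045,0,0,0,0]
    - [0.8,-0.025,0.058,0,0,0,0]
    - [0.8,-0.025,0.058,0,0,0,0]
    - [0.8,-0.02,0.045,0,0,0,0]
    - [0.8,-0.01,0.032,0,0,0,0]
    - [0.8,0,0,0,0,0,0]
    - [0.8,0,0,0,0,0,0]

```text
time_s: 13.0
position: [0.3764, 0.2924, 0.1607]
tcp_rot: [[-0.265, 0.964, 0.0], [0.964, 0.265, -0.0], [-0.0, -0.0, -1.0]]
force: [0.8, -0.6, -1.0]
opening: 0.376
```

```bash
python3 snap.py w6
python3 - <<'E'
from h import *
i=bot.capture("side"); cv2.imwrite("pics/s6.png",i)
w=cv2.imread("pics/w6.png"); b=np.hstack([cv2.resize(w[80:380,100:412],(416,400)),cv2.resize(i[180:280,140:240],(384,400),interpolation=cv2.INTER_CUBIC)]); cv2.imwrite("pics/m6.png",b)
s=bot.read_state();print(s["position"],s["opening"])
E
```

```text
[0.37665339 0.29202758 0.16067889]
[0.37680678 0.29183873 0.1606332 ] 0.36934326474431256
```

View pics/m6.png

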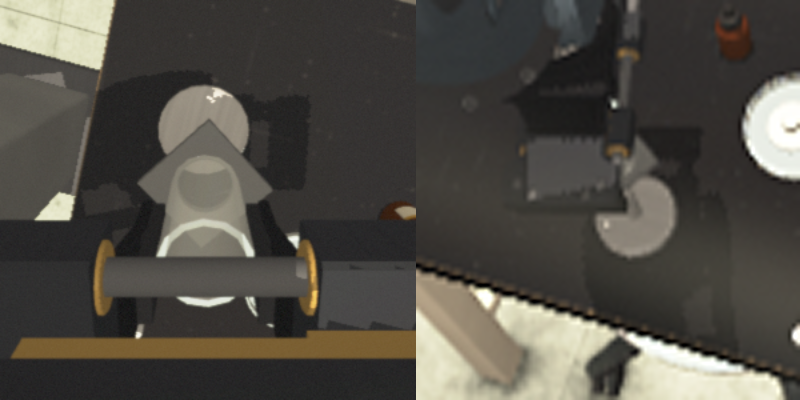

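The column hangs upright in the jaws. Its foot corners are at (138,183), (272,188) and (209,120), and the peg foot is below at (204,130). I check the foot centre against the peg axis.

Run:
```python
from h import *
import pickle
c=pickle.load(open("w6.pkl","rb")); g=lambda u,v,z:onz("wrist",(u*.75+100,v*.75+80),z,c)
L,R,T=[g(*p,.119) for p in((138,184),(272,188),(209,120))]; print(L,R,T,(L+R)/2,np.linalg.norm(L-T),np.linalg.norm(R-T))
print("mouth",g(206,262,.192),"peg",g(204,132,.01))
```

```text
[0.34271799 0.2851793  0.119     ] [0.40839838 0.30101572 0.119     ] [0.36838286 0.32630143 0.119     ] [0.37555818 0.29309751 0.119     ] 0.04847385635067766 0.047335075887610906
mouth [0.37588286 0.29318811 0.192     ] peg [0.37437801 0.29419476 0.01      ]
```

Request:
play_rows:
  targets:
    - [0.8,-0.0015,0.0015,0,0,0,0]
    - [0.8,0,0,-0.02,0,0,0]
    - [0.8,0,0,-0.03,0,0,0]
    - [0.8,0,0,-0.03,0,0,0]
    - [0.8,0,0,-0.015,0,0,0]
    - [0.8,0,0,-0.004,0,0,0]
    - [0.8,0,0,-0.003,0,0,0]
    - [0.8,0,0,0,0,0,0]
    - [0.8,0,0,0,0,0,0]

```text
time_s: 14.22
position: [0.3754, 0.2944, 0.0591]
tcp_rot: [[-0.265, 0.964, 0.001], [0.964, 0.265, 0.001], [0.0, 0.001, -1.0]]
force: [0.4, 0.2, -1.3]
opening: 0.371
```

Request:
play_rows:
  targets:
    - [0.8,0,0,-0.0015,0,0,0]
    - [0.8,0,0,-0.001,0,0,0]
    - [0.8,0,0,0,0,0,0]
    - [0.5,0,0,0,0,0,0]
    - [0.3,0,0,0,0,0,0]
    - [0.3,0,0,0,0,0,0]
    - [0.3,0,0,0,0,0,0]
    - [0.3,0,0,0.02,0,0,0]
    - [0.2,0,0,0.05,0,0,0]
    - [0,0,0,0.05,0,0,0]
    - [0,0,0,0.02,0,0,0]

```text
time_s: 15.6
position: [0.3761, 0.2949, 0.1987]
tcp_rot: [[-0.265, 0.964, 0.004], [0.964, 0.265, 0.002], [0.001, 0.005, -1.0]]
force: [0.7, 0.1, -0.9]
opening: 0.938
```

Run:
```python
from h import *
f=lambda u,v,z:onz("side",np.array((u,v))/3.2+[170,140],z)[:2]
P=[f(*p,.016) for p in((713,398),(755,430),(738,468),(693,440))]
print(np.round(P,4),np.mean(P,0)); 
for i in range(4):
    d=P[(i+1)%4]-P[i]; print(np.linalg.norm(d),np.degrees(np.arctan2(d[1],d[0])))
a,b=f(668,500,.011),f(695,440,.011); d=a-b; print("strip left edge",a,b,np.degrees(np.arctan2(d[1],d[0])))
for p in((497,257),(603,297),(520,105),(630,160)): print("scope",[f(*p,z).round(3).tolist() for z in(0,.1,.4)])
```

```text
[[ 0.4387 -0.3185]
 [ 0.4187 -0.3599]
 [ 0.3786 -0.3487]
 [ 0.3932 -0.3055]] [ 0.40729169 -0.33317301]
0.0460093211234713 -115.7289879586195
0.041617183937333845 164.36562162364422
0.045594241841814445 71.29102640960491
0.04723649837583477 -15.915214395314846
strip left edge [ 0.33309147 -0.29203515] [ 0.3954109  -0.30857533] 165.1358471326332
scope [[0.532, -0.093], [0.487, -0.088], [0.351, -0.072]]
scope [[0.518, -0.204], [0.474, -0.189], [0.342, -0.143]]
scope [[0.715, -0.081], [0.653, -0.077], [0.468, -0.064]]
scope [[0.68, -0.206], [0.622, -0.191], [0.446, -0.144]]
```

Request:
play_rows:
  targets:
    - [0,0.005,-0.03,0.01,0,0,0.15]
    - [0,0.005,-0.045,0.012,0,0,0.15]
    - [0,0,-0.05,0,0,0,0.15]
    - [0,0,-0.05,0,0,0,0.15]
    - [0,0,-0.055,0,0,0,0.15]
    - [0,0,-0.055,0,0,0,0.15]
    - [0,0,-0.055,0,0,0,0.14]
    - [0,0,-0.055,0,0,0,0]
    - [0,0,-0.055,0,0,0,0]
    - [0,0,-0.055,0,0,0,0]
    - [0,0,-0.055,0,0,0,0]
    - [0,0,0,0,0,0,0]

```text
time_s: 17.1
position: [0.3862, -0.2614, 0.2181]
tcp_rot: [[-0.958, 0.287, 0.002], [0.287, 0.958, -0.003], [-0.002, -0.002, -1.0]]
force: [-0.6, 0.2, -0.6]
opening: 0.999
```

Request:
play_rows:
  targets:
    - [0,0.005,-0.03,0,0,0,0]
    - [0,0.01,-0.03,0,0,0,0]
    - [0,0,0,0,0,0,0]
    - [0,0,0,0,0,0,0]

```text
time_s: 17.6
position: [0.3999, -0.315, 0.2175]
tcp_rot: [[-0.959, 0.282, -0.002], [0.282, 0.959, 0.003], [0.002, 0.002, -1.0]]
force: [1.1, 0.6, -0.1]
opening: 1.002
```

```bash
python3 snap.py w7
python3 - <<'E'
from h import *
i=bot.capture("side"); cv2.imwrite("pics/s7.png",i)
w=cv2.imread("pics/w7.png"); a=cv2.resize(w[60:310,126:386],(520,500),interpolation=cv2.INTER_CUBIC); b=cv2.resize(i[190:250,170:240],(280,240),interpolation=cv2.INTER_CUBIC)
m=np.zeros((500,800,3),np.uint8); m[:,:520]=a; m[:240,520:]=b; cv2.imwrite("pics/m7.png",m)
s=bot.read_state();print(s["joint_positions"].round(0),s["tcp_rot"].round(3))
E
```

```text
[ 0.3998711  -0.31485452  0.21763303]
[ -51.   22.   99.    0.   60. -124.] [[-0.959  0.282 -0.001]
 [ 0.282  0.959  0.002]
 [ 0.002  0.001 -1.   ]]
```

View pics/m7.png

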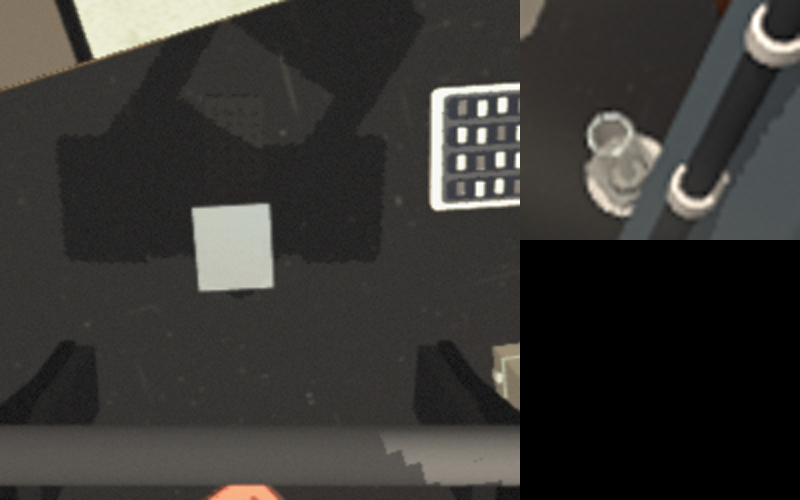

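The inset shows the column standing upright over the peg. In the wrist crop the cover has corners (192,206), (270,203), (273,288) and (199,291).

Run:
```python
from h import *
import pickle
c=pickle.load(open("w7.pkl","rb")); g=lambda u,v,z:onz("wrist",(u/2+126,v/2+60),z,c)[:2]
P=[g(*p,.016) for p in((192,206),(270,203),(273,288),(199,291))]
print(np.round(P,4),np.mean(P,0))
for i in range(4):
    d=P[(i+1)%4]-P[i]; print(np.linalg.norm(d),np.degrees(np.arctan2(d[1],d[0])))
o,d=ray("side",np.array((724,434))/3.2+[170,140]); o2,d2=ray("wrist",(233.5/2+126,247/2+60),c); print(tri([(o,d),(o2,d2)]))
```

```text
[[ 0.3805 -0.3466]
 [ 0.3914 -0.3036]
 [ 0.4406 -0.3159]
 [ 0.43   -0.3583]] [ 0.41061862 -0.33110425]
0.044317692968946575 75.80326107874666
0.050712886644973594 -14.04205974568759
0.04368715743636358 -104.00268460724246
0.05086645848609467 166.66802089469178
(array([ 0.40892129, -0.33205437,  0.01465422]), [np.float64(0.001789510864590503), np.float64(0.0017895108645904405)])
```

Request:
play_rows:
  targets:
    - [0,0.0055,-0.008,0,0,0,0.04]
    - [0,0.005,-0.008,-0.03,0,0,0]
    - [0,0,0,-0.05,0,0,0]
    - [0,0,0,-0.055,0,0,0]
    - [0,0,0,-0.045,0,0,0]
    - [0,0,0,-0.015,0,0,0]
    - [0,0,0,0,0,0,0]
    - [0,0,0,0,0,0,0]

```text
time_s: 18.7
position: [0.412, -0.3338, 0.0247]
tcp_rot: [[-0.97, 0.244, 0.002], [0.244, 0.97, -0.002], [-0.003, -0.002, -1.0]]
force: [0.4, 0.0, 0.6]
opening: 1.001
```

Run:
```python
from h import *
import time
for k in range(1):
    s=bot.read_state();print(s["position"],s["force"],np.degrees(np.arctan2(s["tcp_rot"][1][1],s["tcp_rot"][0][1])))
```

```text
[ 0.41198013 -0.33379839  0.02468769] [0.43233222 0.01452742 0.61700432] 75.88448620101987
```

Request:
play_rows:
  targets:
    - [0,-0.001,0.002,-0.006,0,0,0]
    - [0,0,0,-0.006,0,0,0]
    - [0,0,0,0,0,0,0]
    - [0.3,0,0,0,0,0,0]
    - [0.45,0,0,0,0,0,0]
    - [0.45,0,0,0,0,0,0]
    - [0.8,0,0,0,0,0,0]
    - [0.8,0,0,0,0,0,0]
    - [0.8,0,0,0,0,0,0]
    - [0.8,0,0,0,0,0,0]

```text
time_s: 19.95
position: [0.4101, -0.331, 0.0111]
tcp_rot: [[-0.97, 0.244, 0.0], [0.244, 0.97, -0.0], [-0.0, -0.0, -1.0]]
force: [-0.8, 0.6, -0.1]
opening: 0.499
```

Request:
play_rows:
  targets:
    - [0.8,0,0,0,0,0,0]
    - [0.8,0,0,0,0,0,0]

```text
time_s: 20.2
position: [0.4101, -0.331, 0.0111]
tcp_rot: [[-0.97, 0.244, -0.0], [0.244, 0.97, 0.0], [0.0, 0.0, -1.0]]
force: [0.3, -0.9, 1.3]
opening: 0.499
```

Request:
play_rows:
  targets:
    - [0.8,0,0,0.01,0,0,0]
    - [0.8,0,0,0.02,0,0,0]
    - [0.8,0,0,0.04,0,0,0]
    - [0.8,0,0,0.05,0,0,0]
    - [0.8,0,0,0.03,0,0,0]
    - [0.8,0,0,0,0,0,0]
    - [0.8,0,0,0,0,0,0]

```text
time_s: 21.08
position: [0.4095, -0.3304, 0.1607]
tcp_rot: [[-0.97, 0.244, -0.001], [0.244, 0.97, 0.001], [0.001, 0.001, -1.0]]
force: [0.7, 0.3, 0.0]
opening: 0.5
```

Run:
```python
from h import *
import pickle
C2=pickle.load(open("w2.pkl","rb"))
sd=lambda u,v:ray("side",np.array((u,v))/3.2+[170,140]); w=lambda u,v:ray("wrist",(u/1.5625,v/1.5625),C2)
print("label",tri([sd(558,262),w(302,492)]))
print("topcorner",tri([sd(499,234),w(380,498)]))
print("botcorner",tri([sd(497,257),w(390,472)]))
for p in((499,234),(603,277)): print([(z,onz("side",np.array(p)/3.2+[170,140],z)[:2].round(3).tolist()) for z in(.03,.05,.07)])
i=cv2.imread("pics/side0.png")[150:260,310:430]; j=cv2.imread("pics/w2.png")[290:352,130:290]
m=np.zeros((480,800,3),np.uint8); m[:330,:360]=cv2.resize(i,(360,330),interpolation=cv2.INTER_CUBIC); m[:170,360:]=cv2.resize(j,(440,170),interpolation=cv2.INTER_CUBIC)
s=cv2.imread("pics/w7.png")[200:384,250:512]; m[170:170+309,360:]=cv2.resize(s,(440,309)); cv2.imwrite("pics/m8.png",m)
```

```text
label (array([ 0.51760616, -0.14639444,  0.06279328]), [np.float64(0.0030073931682987596), np.float64(0.003007393168298739)])
topcorner (array([ 0.51042807, -0.08127989,  0.11039431]), [np.float64(0.005733860731859719), np.float64(0.00573386073185977)])
botcorner (array([ 0.50932927, -0.08150973,  0.07679489]), [np.float64(0.013581197468384562), np.float64(0.013581197468384496)])
[(0.03, [0.543, -0.088]), (0.05, [0.534, -0.087]), (0.07, [0.524, -0.086])]
[(0.03, [0.526, -0.196]), (0.05, [0.517, -0.193]), (0.07, [0.508, -0.19])]
```

View pics/m8.png

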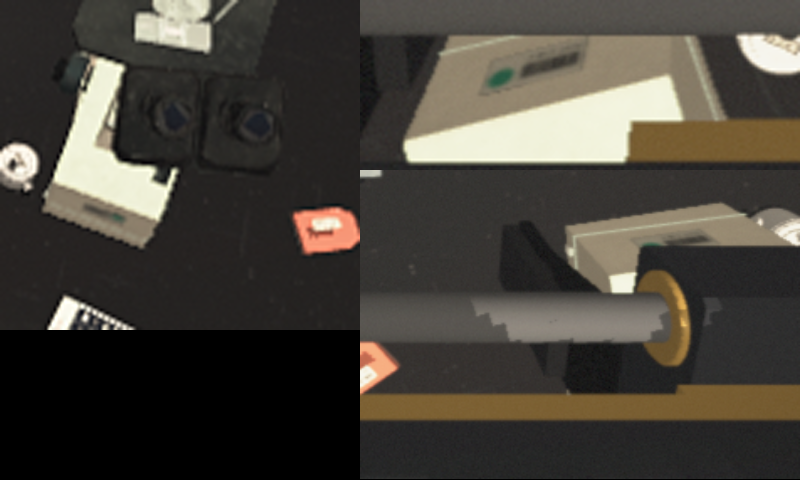

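Run:
```python
from h import *
import pickle
C2=pickle.load(open("w2.pkl","rb"))
for k,a,b in (("topL",(325.3,213.3),(243.5,318)),("botL",(324.7,220.7),(250,304)),("green",(349.3,222.3),(180.5,318)),("topR",(360.7,226),(146.4,342))):
    print(k,tri([ray("side",a),ray("wrist",b,C2)]), onz("wrist",b,0,C2)[:2])
```

```text
topL (array([ 0.50767233, -0.07949573,  0.11366769]), [np.float64(0.005593541123080783), np.float64(0.005593541123080612)]) [ 0.59093406 -0.11518741]
botL (array([ 0.50153754, -0.07845556,  0.09161141]), [np.float64(0.01450979521577153), np.float64(0.014509795215771417)]) [ 0.57378299 -0.09782098]
green (array([ 0.51817576, -0.16185166,  0.06245638]), [np.float64(0.0007614176748033986), np.float64(0.0007614176748033989)]) [ 0.55608653 -0.19583877]
topR (array([ 0.50530394, -0.19110118,  0.0959596 ]), [np.float64(0.005675160643490576), np.float64(0.005675160643490417)]) [ 0.57276451 -0.25900298]
```

The base of the ivory microscope starts near (0.508,-0.08) and is about 0.10 high. I therefore lay the cover at about chamber x = -0.003, i.e. (0.470,0.014), where the gripper body clears it.

Request:
play_rows:
  targets:
    - [0.8,-0.012,0.02,0.01,0,0,0]
    - [0.8,-0.012,0.04,0.01,0,0,0]
    - [0.8,0,0.055,0,0,0,0]
    - [0.8,0,0.055,0,0,0,0]
    - [0.8,0,0.055,0,0,0,0]
    - [0.8,0,0.055,0,0,0,0]
    - [0.8,0,0.045,0,0,0,0]
    - [0.8,0,0.02,0,0,0,0]
    - [0.8,0.01,0,0,0,0,-0.12]
    - [0.8,0.005,0,0,0,0,-0.15]
    - [0.8,0,0,0,0,0,-0.15]

```text
time_s: 22.45
position: [0.4005, 0.0143, 0.1798]
tcp_rot: [[-0.783, 0.622, -0.003], [0.622, 0.783, 0.001], [0.003, -0.001, -1.0]]
force: [-0.5, -1.1, 0.3]
opening: 0.499
```

Request:
play_rows:
  targets:
    - [0.8,0,0,0,0,0,-0.15]
    - [0.8,0,0,0,0,0,-0.15]
    - [0.8,0,0,0,0,0,-0.15]
    - [0.8,0,0,0,0,0,-0.15]
    - [0.8,0,0,0,0,0,-0.15]
    - [0.8,0,0,0,0,0,-0.15]
    - [0.8,0,0,0,0,0,-0.15]
    - [0.8,0,0,0,0,0,-0.15]
    - [0.8,0,0,0,0,0,-0.15]
    - [0.8,0,0,0,0,0,-0.14]
    - [0.8,0,0,0,0,0,0]
    - [0.8,0,0,0,0,0,0]

```text
time_s: 23.95
position: [0.4005, 0.0141, 0.1804]
tcp_rot: [[0.551, 0.834, -0.002], [0.834, -0.551, 0.001], [-0.001, -0.002, -1.0]]
force: [0.5, -0.2, 0.0]
opening: 0.497
```

```bash
python3 snap.py w9
python3 - <<'E'
from h import *
s=bot.read_state();print(s["joint_positions"].round(0),np.degrees(np.arctan2(s["tcp_rot"][1][1],s["tcp_rot"][0][1])),s["opening"])
E
```

```text
[0.40065179 0.01409343 0.18054432]
[-14.  17. 115.   0.  47.  19.] -33.480355697921276 0.5003012198650554
```

View pics/w9b.png

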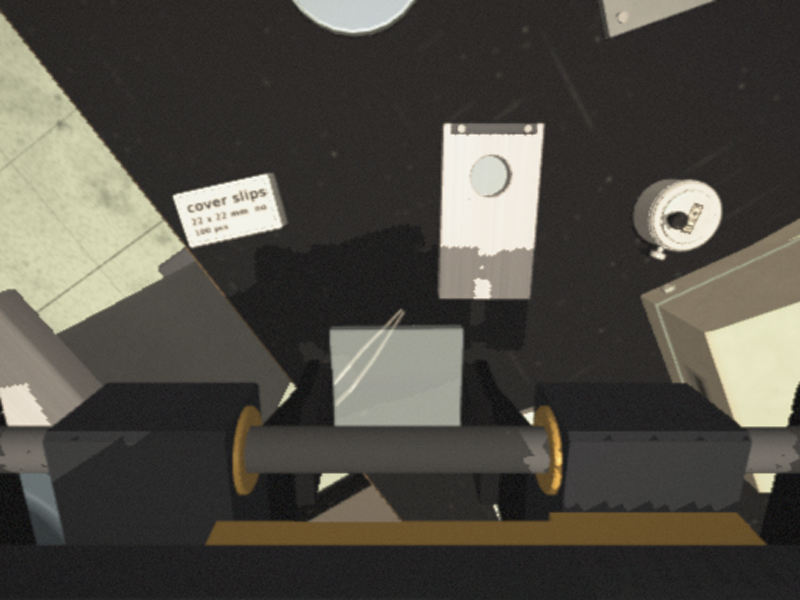

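Chamber's top corners are at (444,124), (545,124), (530,299) and (439,298), the well at (491,176), and the cover front edge at (331,327)-(462,326), square in the jaws.

Run:
```python
from h import *
import pickle
c=pickle.load(open("w9.pkl","rb")); g=lambda u,v,z:onz("wrist",(u/1.5625,v/1.5625),z,c)[:2]
P=[g(*p,.016) for p in((439,298),(444,124),(545,124),(530,299))]   # A B(ledge) C D
print(np.round(P,4),[np.linalg.norm(P[i]-P[(i+1)%4]).round(4) for i in range(4)])
C=np.mean(P,0); ax=P[1]-P[0]+P[2]-P[3]; ax/=np.linalg.norm(ax); print("centre",C,"yaw",np.degrees(np.arctan2(ax[1],ax[0])))
w=g(491,176,.016); print("well",w,"-> centre",w-.024*ax)
e=[g(331,327,.1855),g(462,326,.1855)]; d=e[1]-e[0]; m=(e[0]+e[1])/2; print("cover edge",e,np.linalg.norm(d),np.degrees(np.arctan2(d[1],d[0])),"centre",m-.025*ax)
print("home TCP",C+.024*ax,"lay",C-.003*ax)
C2=pickle.load(open("w2.pkl","rb"))
print("scope topL",tri([ray("wrist",(706/1.5625,332/1.5625),c),ray("side",(325.3,213.3))]),tri([ray("wrist",(642/1.5625,297/1.5625),c),ray("side",(324.7,220.7))]))
```

```text
[[ 0.4155 -0.013 ]
 [ 0.4764  0.0784]
 [ 0.5275  0.0446]
 [ 0.4659 -0.0471]] [np.float64(0.1098), np.float64(0.0613), np.float64(0.1105), np.float64(0.0609)]
centre [0.47131398 0.01574696] yaw 56.223563448883695
well [0.48464339 0.036251  ] -> centre [0.4713005  0.01630188]
cover edge [array([0.39515148, 0.04614054]), array([0.43125605, 0.02273315])] 0.04302842651735194 -32.95622834313106 centre [0.39930492 0.01365651]
home TCP [0.48465687 0.03569607] lay [0.46964612 0.01325332]
scope topL (array([ 0.52399981, -0.08551116,  0.08471214]), [np.float64(0.007120695779333481), np.float64(0.007120695779333596)]) (array([ 0.53029002, -0.09214178,  0.00392276]), [np.float64(0.0019867908472084505), np.float64(0.0019867908472084132)])
```

Request:
play_rows:
  targets:
    - [0.8,0.02,-0.001,0,0,0,0]
    - [0.8,0.03,-0.001,0,0,0,0]
    - [0.8,0.0175,-0.001,0,0,0,0]
    - [0.8,0,0,-0.03,0,0,0]
    - [0.8,0,0,-0.045,0,0,0]
    - [0.8,0,0,-0.045,0,0,0]
    - [0.8,0,0,-0.025,0,0,0]
    - [0.8,0,0,-0.01,0,0,0]
    - [0.8,0,0,0,0,0,0]
    - [0.8,0,0,0,0,0,0]
    - [0.8,0,0,0,0,0,0]

```text
time_s: 25.38
position: [0.4693, 0.0109, 0.0271]
tcp_rot: [[0.553, 0.833, 0.002], [0.833, -0.553, -0.0], [0.001, 0.002, -1.0]]
force: [0.5, 0.2, -0.8]
opening: 0.496
```

Request:
play_rows:
  targets:
    - [0.8,-0.001,0,-0.005,0,0,0]
    - [0.8,0,0,-0.003,0,0,0]
    - [0.8,0,0,0,0,0,0]
    - [0.8,0,0,0,0,0,0]

```text
time_s: 25.88
position: [0.4675, 0.011, 0.018]
tcp_rot: [[0.553, 0.833, -0.0], [0.833, -0.553, 0.0], [-0.0, -0.0, -1.0]]
force: [-0.0, 0.4, -0.5]
opening: 0.494
```

Request:
play_rows:
  targets:
    - [0.8,0,0,-0.001,0,0,0]
    - [0.8,0,0,0,0,0,0]
    - [0.8,0,0,0,0,0,0]

```text
time_s: 26.25
position: [0.4676, 0.011, 0.017]
tcp_rot: [[0.553, 0.833, -0.0], [0.833, -0.553, 0.0], [0.0, -0.0, -1.0]]
force: [-0.1, 0.7, -0.0]
opening: 0.495
```

Request:
play_rows:
  targets:
    - [0.8,0,0,-0.0005,0,0,0]
    - [0.8,0,0,0,0,0,0]
    - [0.8,0,0,0,0,0,0]

```text
time_s: 26.62
position: [0.4676, 0.011, 0.0165]
tcp_rot: [[0.553, 0.833, -0.0], [0.833, -0.553, -0.0], [-0.0, -0.0, -1.0]]
force: [0.2, -0.5, -0.2]
opening: 0.499
```

Request:
play_rows:
  targets:
    - [0.8,0,0,-0.0005,0,0,0]
    - [0.8,0,0,0,0,0,0]
    - [0.8,0,0,0,0,0,0]

```text
time_s: 27.0
position: [0.4676, 0.011, 0.0164]
tcp_rot: [[0.553, 0.833, 0.0], [0.833, -0.553, -0.0], [0.0, 0.0, -1.0]]
force: [-0.9, 0.3, 6.1]
opening: 0.495
```

Contact is felt (6 N). I release so the plate lies freely, rise 2 mm and regrip with the fingertips off the face.

Request:
play_rows:
  targets:
    - [0.42,0,0,0,0,0,0]
    - [0.42,0,0,0,0,0,0]
    - [0.42,0,0,0,0,0,0]
    - [0.42,0,0,0.002,0,0,0]
    - [0.42,0,0,0,0,0,0]
    - [0.42,0,0,0,0,0,0]
    - [0.6,0,0,0,0,0,0]
    - [0.6,0,0,0,0,0,0]
    - [0.6,0,0,0,0,0,0]

```text
time_s: 28.12
position: [0.4675, 0.011, 0.018]
tcp_rot: [[0.553, 0.833, -0.0], [0.833, -0.553, 0.0], [-0.0, -0.0, -1.0]]
force: [-0.1, -0.4, 0.4]
opening: 0.492
```

Request:
play_rows:
  targets:
    - [0.6,0.001,0.0015,0,0,0,0]
    - [0.6,0.0025,0.0037,0,0,0,0]
    - [0.6,0.0025,0.0037,0,0,0,0]
    - [0.6,0.0025,0.0037,0,0,0,0]
    - [0.6,0.0025,0.0037,0,0,0,0]
    - [0.6,0.0025,0.0037,0,0,0,0]
    - [0.6,0.0015,0.0023,0,0,0,0]
    - [0.6,0,0,0,0,0,0]
    - [0.6,0,0,0,0,0,0]

```text
time_s: 29.25
position: [0.4825, 0.0332, 0.018]
tcp_rot: [[0.553, 0.833, -0.0], [0.833, -0.553, 0.0], [-0.0, -0.0, -1.0]]
force: [-0.2, -0.6, -0.8]
opening: 0.495
```

Request:
play_rows:
  targets:
    - [0.6,0.0006,0.0008,0,0,0,0]
    - [0.6,0.0006,0.0008,0,0,0,0]
    - [0.6,0,0,0,0,0,0]

```text
time_s: 29.62
position: [0.4838, 0.0349, 0.0181]
tcp_rot: [[0.553, 0.833, 0.0], [0.833, -0.553, -0.0], [0.0, 0.0, -1.0]]
force: [0.2, -1.1, -0.2]
opening: 0.492
```

Request:
play_rows:
  targets:
    - [0.6,0.0006,0.0008,0,0,0,0]
    - [0.6,0,0,0,0,0,0]
    - [0.6,0,0,0,0,0,0]

```text
time_s: 30.0
position: [0.4844, 0.0357, 0.0181]
tcp_rot: [[0.553, 0.833, 0.0], [0.833, -0.553, -0.0], [-0.0, 0.0, -1.0]]
force: [0.4, -0.5, -1.1]
opening: 0.497
```

Request:
play_rows:
  targets:
    - [0.6,0.0006,0.0008,0,0,0,0]
    - [0.6,0,0,0,0,0,0]
    - [0.6,0,0,0,0,0,0]

```text
time_s: 30.38
position: [0.485, 0.0365, 0.018]
tcp_rot: [[0.553, 0.833, -0.0], [0.833, -0.553, -0.0], [-0.0, 0.0, -1.0]]
force: [-0.4, 0.1, 0.0]
opening: 0.49
```

Request:
play_rows:
  targets:
    - [0.6,0.0006,0.0008,0,0,0,0]
    - [0.6,0,0,0,0,0,0]
    - [0.6,0,0,0,0,0,0]

```text
time_s: 30.75
position: [0.4855, 0.0373, 0.018]
tcp_rot: [[0.553, 0.833, -0.0], [0.833, -0.553, 0.0], [-0.0, -0.0, -1.0]]
force: [-0.5, -0.2, -0.0]
opening: 0.493
```

Request:
play_rows:
  targets:
    - [0.6,0.0006,0.0008,0,0,0,0]
    - [0.6,0,0,0,0,0,0]
    - [0.6,0,0,0,0,0,0]

```text
time_s: 31.12
position: [0.4857, 0.0381, 0.018]
tcp_rot: [[0.553, 0.833, -0.001], [0.833, -0.553, 0.0], [-0.0, -0.001, -1.0]]
force: [-1.5, -2.0, -0.1]
opening: 0.5
```

The ledge contact is felt (-2.5 N along the slide) at the expected place. I let go, rise and look.

Request:
play_rows:
  targets:
    - [0.42,0,0,0,0,0,0]
    - [0.3,0,0,0,0,0,0]
    - [0.3,0,0,0,0,0,0]
    - [0.3,0,0,0,0,0,0]
    - [0.3,0,0,0.01,0,0,0]
    - [0.2,0,0,0.04,0,0,0]
    - [0,0,0,0.06,0,0,0]
    - [0,-0.01,-0.015,0.05,0,0,0]
    - [0,-0.02,-0.03,0.02,0,0,0]
    - [0,0,0,0,0,0,0]
    - [0,0,0,0,0,0,0]

```text
time_s: 32.5
position: [0.4561, -0.0066, 0.1981]
tcp_rot: [[0.554, 0.833, 0.0], [0.833, -0.554, 0.0], [0.0, 0.0, -1.0]]
force: [0.1, -0.0, 0.2]
opening: 1.001
```

```bash
python3 snap.py w10
python3 - <<'E'
from h import *
w=cv2.imread("pics/w10.png"); cv2.imwrite("pics/w10c.png",cv2.resize(w[40:270,130:390],(780,690),interpolation=cv2.INTER_CUBIC)[:600])
E
```

```text
[ 0.45600524 -0.00641086  0.19765676]
```

View pics/w10c.png

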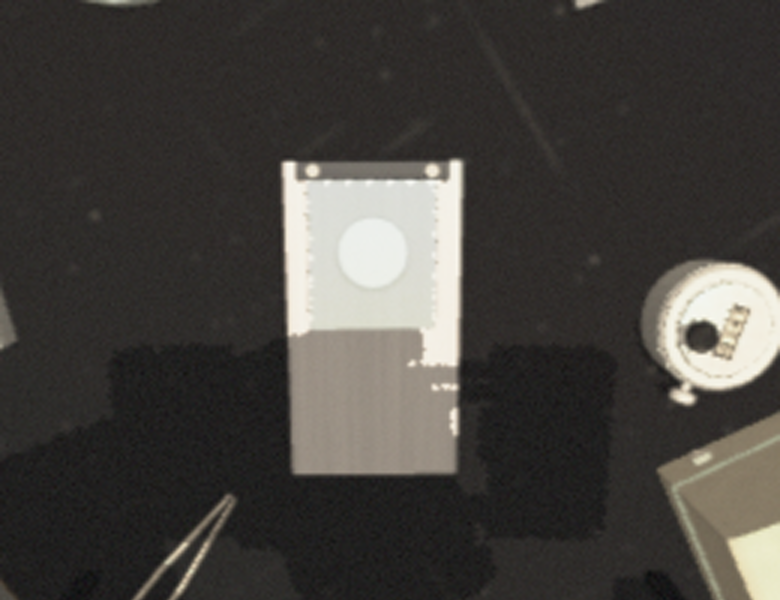

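The cover lies square against the ledge over the well, edges at (304..438, 180..330). The chamber's corners are at (284,161), (462,161), (458,473) and (293,473).

Run:
```python
from h import *
import pickle
c=pickle.load(open("w10.pkl","rb")); g=lambda u,v,z:onz("wrist",(u/3+130,v/3+40),z,c)[:2]
P=[g(*p,.016) for p in((293,473),(284,161),(462,161),(458,473))]
C=np.mean(P,0); ax=P[1]-P[0]+P[2]-P[3]; ax/=np.linalg.norm(ax); print([np.linalg.norm(P[i]-P[(i+1)%4]).round(4) for i in range(4)],C,np.degrees(np.arctan2(ax[1],ax[0])))
Q=np.mean([g(*p,.021) for p in((304,182),(438,182),(438,329),(304,329))],0)-C; print("cover in chamber",Q@ax,Q@[-ax[1],ax[0]])
c3=pickle.load(open("w3.pkl","rb")); c=c3; 
h3=ray("wrist",(663/2+112,274/2+60),c3); print("insert hole tri",tri([h3,ray("side",np.array((320,102))/3.2+[170,140])]))
s=bot.read_state(); print(s["position"])
```

```text
[np.float64(0.1102), np.float64(0.0601), np.float64(0.1102), np.float64(0.061)] [0.4718129  0.01638509] 56.88810171826762
cover in chamber 0.023671797368865787 0.0009520243404972032
insert hole tri (array([0.65219066, 0.12913731, 0.01441472]), [np.float64(0.0017228738180873535), np.float64(0.0017228738180874153)])
[ 0.45600524 -0.00641086  0.19765676]
```

Cover measured at +23.7 / +1.0 mm in the chamber frame. I take one good look at the insert before carrying.

Request:
play_rows:
  targets:
    - [0,0,0.03,0.01,0,0,0]
    - [0,0.02,0.04,0.01,0,0,0]
    - [0,0.045,0.025,0,0,0,0]
    - [0,0.045,0.01,0,0,0,0]
    - [0,0.025,0,0,0,0,0]
    - [0,0,0,0,0,0,0]
    - [0,0,0,0,0,0,0]

```text
time_s: 33.42
position: [0.5894, 0.0986, 0.2166]
tcp_rot: [[0.552, 0.834, -0.004], [0.834, -0.552, 0.0], [-0.002, -0.004, -1.0]]
force: [0.2, 0.8, 0.0]
opening: 0.999
```

```bash
python3 snap.py w11
```

```text
[0.58934418 0.09844276 0.21707665]
```

View pics/w11b.png

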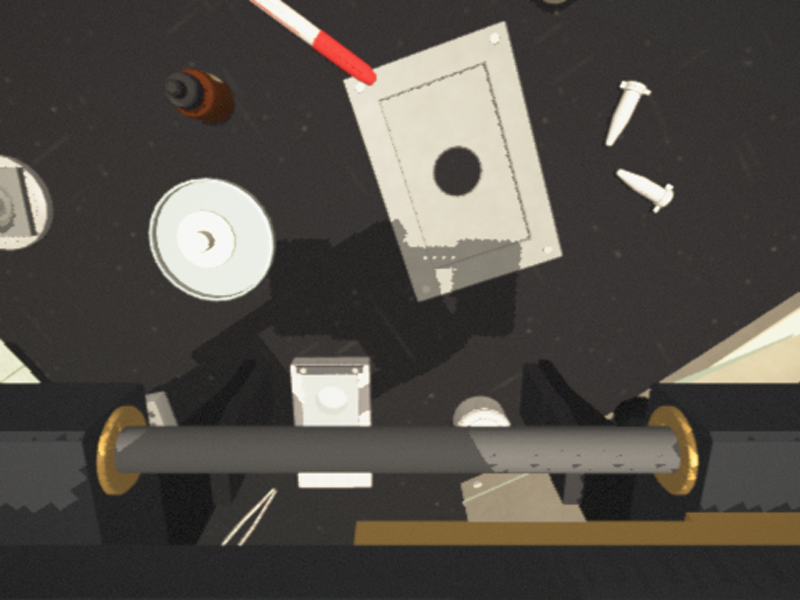

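The insert shows its rim corners at (344,80), (506,23), (562,256) and (419,300), its opening at (457,171), and the marker tip only on the rim corner. The lid sits in the dish at (207,239).

Run:
```python
from h import *
import pickle
c=pickle.load(open("w11.pkl","rb")); g=lambda u,v,z:onz("wrist",(u/1.5625,v/1.5625),z,c)[:2]
P=[g(*p,.007) for p in((419,300),(344,80),(506,23),(562,256))]
C=np.mean(P,0); ax=P[1]-P[0]+P[2]-P[3]; print([np.linalg.norm(P[i]-P[(i+1)%4]).round(4) for i in range(4)],C,np.degrees(np.arctan2(ax[1],ax[0])),"hole",g(457,171,.003),"lid",g(205,240,.02),"dish",g(212,239,.01))
w=ray("wrist",(457/1.5625,171/1.5625),c); print(tri([w,ray("side",np.array((320,102))/3.2+[170,140])]))
```

```text
[np.float64(0.1634), np.float64(0.1126), np.float64(0.1631), np.float64(0.1111)] [0.66107951 0.12958284] 74.99534463872511 hole [0.6607746  0.13051916] lid [0.48502607 0.19064915] dish [0.48566351 0.18912234]
(array([ 0.6611523 ,  0.13014906, -0.0034721 ]), [np.float64(0.00022955013509915945), np.float64(0.000229550135099192)])
```

Request:
play_rows:
  targets:
    - [0,-0.03,-0.02,0,0,0,0]
    - [0,-0.04,-0.03,0,0,0,0]
    - [0,-0.035,-0.025,0,0,0,0]
    - [0,-0.012,-0.007,0,0,0,0]
    - [0,0,0,-0.03,0,0,0]
    - [0,0,0,-0.05,0,0,0]
    - [0,0,0,-0.05,0,0,0]
    - [0,0,0,-0.04,0,0,0]
    - [0,0,0,0,0,0,0]
    - [0,0,0,0,0,0,0]

```text
time_s: 34.72
position: [0.4752, 0.0161, 0.049]
tcp_rot: [[0.553, 0.833, 0.002], [0.833, -0.553, -0.0], [0.001, 0.002, -1.0]]
force: [0.3, -0.2, 0.7]
opening: 1.001
```

Request:
play_rows:
  targets:
    - [0,-0.0025,0,-0.015,0,0,0]
    - [0,0,0,-0.015,0,0,0]
    - [0,0,0,-0.008,0,0,0]
    - [0,0,0,0,0,0,0]
    - [0,0,0,0,0,0,0]
    - [0,0,0,0,0,0,0]

```text
time_s: 35.48
position: [0.4719, 0.016, 0.0104]
tcp_rot: [[0.553, 0.833, 0.001], [0.833, -0.553, -0.0], [0.0, 0.001, -1.0]]
force: [0.1, -0.6, -0.6]
opening: 0.998
```

Request:
play_rows:
  targets:
    - [0,0,0,-0.004,0,0,0]
    - [0,0,0,0,0,0,0]
    - [0,0,0,0,0,0,0]
    - [0.2,0,0,0,0,0,0]
    - [0.25,0,0,0,0,0,0]
    - [0.3,0,0,0,0,0,0]
    - [0.5,0,0,0,0,0,0]
    - [0.5,0,0,0,0,0,0]
    - [0.5,0,0,0,0,0,0]
    - [0.5,0,0,0,0,0,0]

```text
time_s: 36.72
position: [0.4717, 0.0161, 0.0061]
tcp_rot: [[0.553, 0.833, 0.0], [0.833, -0.553, -0.0], [0.0, 0.0, -1.0]]
force: [0.0, 0.1, 0.6]
opening: 0.684
```

Request:
play_rows:
  targets:
    - [0.5,0,0,0.002,0,0,0]
    - [0.5,0,0,0.005,0,0,0]
    - [0.5,0,0,0.008,0,0,0]
    - [0.5,0,0,0.01,0,0,0]
    - [0.5,0,0,0.01,0,0,0]
    - [0.5,0,0,0.01,0,0,0]
    - [0.5,0,0,0.008,0,0,0]
    - [0.5,0,0,0.005,0,0,0]
    - [0.5,0,0,0.002,0,0,0]
    - [0.5,0,0,0,0,0,0]

```text
time_s: 37.98
position: [0.4716, 0.0161, 0.066]
tcp_rot: [[0.553, 0.833, -0.0], [0.833, -0.553, 0.0], [-0.0, -0.0, -1.0]]
force: [0.1, 0.3, -3.2]
opening: 0.681
```

Request:
play_rows:
  targets:
    - [0.5,0.003,0.002,0,0,0,0.006]
    - [0.5,0.006,0.0036,0,0,0,0.012]
    - [0.5,0.009,0.0054,0,0,0,0.017]
    - [0.5,0.012,0.0072,0,0,0,0.021]
    - [0.5,0.014,0.0085,0,0,0,0.024]
    - [0.5,0.014,0.0085,0,0,0,0.024]
    - [0.5,0.014,0.0085,0,0,0,0.024]
    - [0.5,0.014,0.0085,0,0,0,0.024]
    - [0.5,0.014,0.0085,0,0,0,0.024]
    - [0.5,0.014,0.0085,0,0,0,0.024]
    - [0.5,0.014,0.0085,0,0,0,0.024]
    - [0.5,0.014,0.0085,0,0,0,0.024]

```text
time_s: 39.48
position: [0.6144, 0.1032, 0.0658]
tcp_rot: [[0.33, 0.944, -0.0], [0.944, -0.33, 0.0], [-0.0, -0.0, -1.0]]
force: [0.3, 0.3, -2.4]
opening: 0.682
```

Request:
play_rows:
  targets:
    - [0.5,0.014,0.0085,0,0,0,0.024]
    - [0.5,0.012,0.0073,0,0,0,0.02]
    - [0.5,0.009,0.0054,0,0,0,0.014]
    - [0.5,0.006,0.0036,0,0,0,0.01]
    - [0.5,0.004,0.0024,0,0,0,0.005]
    - [0.5,0.002,0.0015,0,0,0,0]
    - [0.5,0,0,0,0,0,0]
    - [0.5,0,0,0,0,0,0]
    - [0.5,0,0,0,0,0,0]

```text
time_s: 40.6
position: [0.6604, 0.1308, 0.0661]
tcp_rot: [[0.262, 0.965, -0.0], [0.965, -0.262, -0.0], [-0.0, -0.0, -1.0]]
force: [0.2, 0.2, -3.4]
opening: 0.687
```

Request:
play_rows:
  targets:
    - [0.5,0.0005,-0.0005,-0.003,0,0,0]
    - [0.5,0,0,-0.006,0,0,0]
    - [0.5,0,0,-0.009,0,0,0]
    - [0.5,0,0,-0.01,0,0,0]
    - [0.5,0,0,-0.009,0,0,0]
    - [0.5,0,0,-0.007,0,0,0]
    - [0.5,0,0,-0.005,0,0,0]
    - [0.5,0,0,-0.003,0,0,0]
    - [0.5,0,0,-0.002,0,0,0]
    - [0.5,0,0,-0.001,0,0,0]
    - [0.5,0,0,0,0,0,0]
    - [0.5,0,0,0,0,0,0]

```text
time_s: 42.1
position: [0.6613, 0.1305, 0.0113]
tcp_rot: [[0.262, 0.965, 0.0], [0.965, -0.262, -0.0], [0.0, 0.0, -1.0]]
force: [-0.7, 0.3, -3.0]
opening: 0.685
```

Request:
play_rows:
  targets:
    - [0.5,0,0,-0.0005,0,0,0]
    - [0.5,0,0,-0.0005,0,0,0]
    - [0.5,0,0,0,0,0,0]
    - [0.5,0,0,0,0,0,0]

```text
time_s: 42.6
position: [0.6611, 0.1305, 0.01]
tcp_rot: [[0.262, 0.965, -0.0], [0.965, -0.262, -0.0], [-0.0, -0.0, -1.0]]
force: [0.5, 0.4, -2.7]
opening: 0.683
```

Request:
play_rows:
  targets:
    - [0.5,0,0,-0.0005,0,0,0]
    - [0.5,0,0,-0.0005,0,0,0]
    - [0.5,0,0,0,0,0,0]
    - [0.5,0,0,0,0,0,0]

```text
time_s: 43.1
position: [0.6612, 0.1305, 0.0091]
tcp_rot: [[0.262, 0.965, 0.0], [0.965, -0.262, -0.0], [-0.0, 0.0, -1.0]]
force: [0.1, -1.5, -2.2]
opening: 0.689
```

Request:
play_rows:
  targets:
    - [0.5,0,0,-0.0005,0,0,0]
    - [0.5,0,0,0,0,0,0]
    - [0.5,0,0,0,0,0,0]

```text
time_s: 43.48
position: [0.6612, 0.1305, 0.0091]
tcp_rot: [[0.262, 0.965, 0.0], [0.965, -0.262, -0.0], [-0.0, 0.0, -1.0]]
force: [-1.7, -0.8, 4.2]
opening: 0.682
```

Landed on the recess floor (the force went from -3 to +4 N). I release, rise and look.

Request:
play_rows:
  targets:
    - [0.28,0,0,0,0,0,0]
    - [0.2,0,0,0,0,0,0]
    - [0.1,0,0,0,0,0,0]
    - [0.1,0,0,0,0,0,0]
    - [0.1,0,0,0.01,0,0,0]
    - [0,0,0,0.04,0,0,0]
    - [0,0,0,0.06,0,0,0]
    - [0,-0.01,-0.04,0.06,0,0,0]
    - [0,-0.02,-0.03,0.04,0,0,0]
    - [0,0,0,0,0,0,0]
    - [0,0,0,0,0,0,0]

```text
time_s: 44.85
position: [0.6323, 0.0664, 0.21]
tcp_rot: [[0.262, 0.965, -0.0], [0.965, -0.262, 0.001], [0.0, -0.0, -1.0]]
force: [-0.1, -0.1, -0.6]
opening: 1.0
```

```bash
python3 snap.py w12
python3 - <<'E'
from h import *
i=bot.capture("side"); cv2.imwrite("pics/s12.png",i)
w=cv2.imread("pics/w12.png"); m=np.zeros((510,800,3),np.uint8); m[:,:480]=cv2.resize(w[30:285,136:376],(480,510),interpolation=cv2.INTER_CUBIC); m[:400,480:]=cv2.resize(i[180:280,170:250],(320,400),interpolation=cv2.INTER_CUBIC)
cv2.imwrite("pics/m12.png",m); print(bot.read_state()["force"])
E
```

```text
[0.63198659 0.06678523 0.20903437]
[ 0.85713309 -0.01841426 -0.58683565]
```

View pics/m12.png

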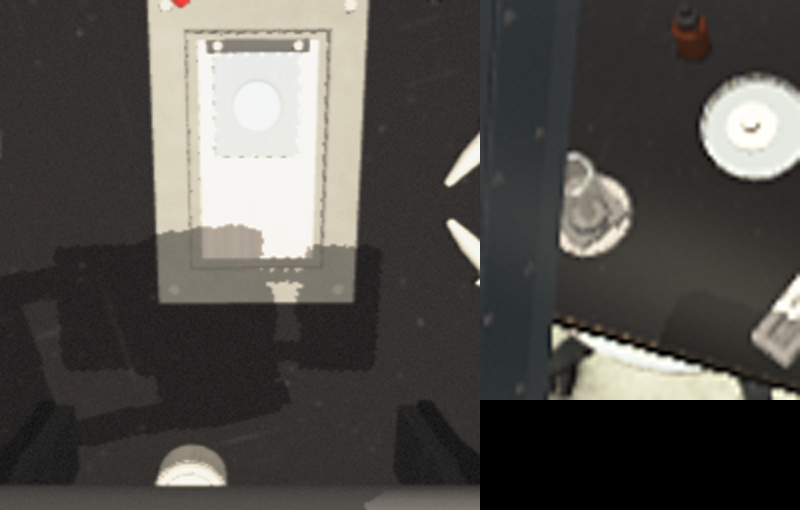

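The chamber lies square and centred in the recess, with corners at (197,38), (318,38), (315,258) and (202,258). The cover is still at the ledge (214..298, 53..155). The lid is in the dish, the column stands on the peg, and the gripper is clear, so I hand in.

Run:
```python
from h import *
import pickle
c=pickle.load(open("w12.pkl","rb")); g=lambda u,v,z:onz("wrist",(u/2+136,v/2+30),z,c)[:2]
P=[g(*p,.019) for p in((202,258),(197,38),(318,38),(315,258))]; C=np.mean(P,0); ax=P[1]-P[0]+P[2]-P[3]; ax/=np.linalg.norm(ax)
Q=np.mean([g(*p,.024) for p in((214,53),(298,53),(298,156),(217,156))],0)-C; print(C,np.degrees(np.arctan2(ax[1],ax[0])),Q@ax,Q@[-ax[1],ax[0]])
print(bot.hand_in())
```

```text
[0.6613781  0.13151034] 75.62428140482328 0.023396475544999816 0.0006882716446326482
the job is handed in; nothing more can be done
None
```

I did all five steps in order and handed the job in at about 45 s of simulated time. The hand-in gives no verdict.

**Last checks:**
- **Lid:** it lies knob up in the dish, about 2 mm from the dish centre.
- **Column:** it stands upright over the grey peg. I checked this by eye in the side picture and did not measure it after release.
- **Cover:** it was laid on the bare end and slid to the ledge, where I felt about 2.5 N of contact. After the carry it measures x = +23.4 mm, y = +0.7 mm in the chamber frame, where home is +24, 0.
- **Chamber:** it lies in the recess about 1.5 mm from the insert's centre and about 0.6° from its direction.
- **Gripper:** it is open and clear of everything.

**Disagreements:** the white rim positions for the first dish view and the side view differed by up to 3 mm. The triangulated heights for the lid disc (91 mm against 101) and for one chamber corner (9 mm against 16) were several millimetres low. I used the text's heights there, because the plan sizes then matched to 1–2 mm. No check failed.

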